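Heft the stock tins and hold up the heaviest

ROBOT

A 6-joint arm with a two-finger parallel gripper is mounted at the origin on the work surface. World frame = base frame: x ahead of the robot, y to its left, z up, the work surface at z = 0. Lengths are in m, angles in rad, forces in N, time in s.
With the tool pointing down it reaches from about 0.4 to 0.825 m from the base axis. Payload 7 kg.
Tool frame: the origin (TCP) lies at the very end of the fingers, on their centre line; the grasp point (between the pads) lies tcp_to_grasp behind it (tcp_to_grasp is the distance from the TCP to the grasp point, in m); z points along the fingers, y is the line along which they close (so a half turn about z gives the same grasp; the last joint's range is limited). The gripper opens to 88 mm and grips with 3 to 60 N. Pads are 19 mm wide; open, the fingers measure 130 mm over their backs; the gripper's body (78 mm by 193 mm) begins 47 mm behind the grasp point.
Start: joints at [-0.92, 0.359, 0.012, 0, -1.224, -0.288], TCP at [0.24, -0.631, 0.227] pointing down, gripper open.
Joint ranges: [-3.07, 3.07], [-1.43, 2.12], [-1.02, 1.25], [-3.03, 1.67], [-3.05, -0], [-3.03, 3.03]. Speed limits (rad/s): [2.39, 2.39, 3.01, 3.14, 3.14, 3.14].

INTERFACE

Orientations are given as a rotation vector (axis times angle).
In Python, from station import * gives the robot as it stands.
- The arm moves only by the shell command python3 -m handwheel 'ROWS' [FORCE]. ROWS is JSON, a list of rows, each an object with "offset": the shift along the tool's x, y, z in cm, a list of three; "yaw": the turn about the tool's z in degrees; "hand": the finger opening in cm, from 0 to 8.76. In form: [{"offset": [dx, dy, dz], "yaw": yaw, "hand": hand}, ...]. A call has 1 to 10 rows; each row shifts and turns the commanded pose from where the row before left it, along the tool's axes as they then stand; what a row does not reach is not made up. A row lasts 1/8 s, in which the tool goes at most 62.5 mm and 10.7 degrees, less where a joint would pass 70% of its speed; a pose out of reach is approached as far as the arm can. A call is refused whole if a number of a shift passes 6.25 or a number of a turn 10.7, either way. A call with a gripper value outside its range is refused whole. The fingers move at their own pace and stop on an object; FORCE is the grip in N (left out, the last holds). Time passes only in rows, so rows that do not move let the fingers close. It gives the time, the measured TCP pose, the force, the opening and the grip force at its end, in the units of the state.
- get_state(): the state, without advancing time (a new reading comes with each control period).
- capture(name): name is "scene" or "top" or "wrist"; returns a dict with "pixels" (480x640x3 uint8, red, green, blue), "range_z" (480x640 float32, m along the optical axis (not along the pixel's ray), 0 where there is no reading), "intrinsics" (3x3 intrinsics, pixels), "k1" (the pictures are not rectified: a ray, as slopes to the right and down, at radius r is drawn at 1 + k1 r^2 times it, then the intrinsics apply), "rvec" (rotation vector, rad) and "tvec" (3), from world to camera coordinates, as OpenCV has them; the wrist camera has in their place "mount" (4x4, takes a point from camera to tool coordinates, whose origin is the TCP and whose axes are the flange's). Camera axes: x right, y down, z forward; pixel columns grow to the right and rows downward; lengths in m; the calibration is good to about 2 mm. A picture is of the moment at which its call begins: read the wrist's pose just before it.
- finish_job(): hands the job in; it is judged then, once.
Trained networks look in a picture, given as the dict that the camera call returned (one of the last four; its "shot" number tells which), for a name from the list of things; names that differ only in an ending like _2 or _b are one class to them, and where a whole thing is asked for, a point or a joint stands for the part that bears it (a point fixed in the world has none). Each returns a list of dicts, best first, with "conf" (0 to 1); they miss things now and then, are a little off and sometimes report something else, mostly with a low value. They report only what shows in the picture. A call takes as long as a camera call. They do not tell look-alikes from the thing itself.
- find_in(picture, query): "box" ([left, top, right, bottom] in pixels, round what is visible of it).
- cut_out(picture, query): "region" (480x640 bool, what is visible of it) and "box" ([left, top, right, bottom] in pixels, round what is visible of it).
- mark_of(picture, query): "at" ([column, row] in pixels: a listed point, or the origin of a listed thing).
The state is a dict: "time": time; "joint_pos": joint angles; "joint_velocities": joint speeds; "joint_efforts": joint torques, N m; "tcp_pos": TCP position; "eef_rot": TCP orientation; "ft_force": force on the tool from outside, world axes, zero at the start; "wrist_torque": the same for the moment, N m; "opening": opening from 0.0 (shut) to 1.0 (fully open); "finger_force": force on a finger pad.
Only numpy, scipy, OpenCV 4.12 (cv2) and the standard library are available. Lean on these libraries where they do the work, as an engineer would, in place of code of your own. Each camera call takes 0.05 s, during which the arm holds its last target. There are 200 camera calls.

TASK

Three identical closed tins stand in a row in a partitioned carton on the storeroom table, and only their weight tells which is the fullest. Going along the row from the robot's left to its right, heft each tin in turn: take it in the gripper, lift it about 4 cm straight up to feel its weight, and set it back down, not dropped, in its own compartment, keeping the tins upright and leaving the other things on the table alone. Finish while holding the heaviest tin up in the gripper, upright and still, its base clearly higher than the lids of the other two, which stand in their compartments.

Things in the scene. Friction and masses are not known exactly. Their poses are not given: they have to be found in the camera images.
- tin_a_mid (a point): centre (half-way up, on the axis) of one of three identical closed tins: upright round tinplate cylinder, 64 mm diameter, 125 mm high, lever lid, so the centre is 62.5 mm above its base and below its lid; local z is its axis. It starts upright in one of the carton's compartments, which one varies. The three are filled differently, from about 0.14 to 0.70 kg, and the heaviest weighs at least 0.13 kg more than the next; nothing outside shows it.
- tin_b_mid (a point): centre (half-way up, on the axis) of one of three identical closed tins: upright round tinplate cylinder, 64 mm diameter, 125 mm high, lever lid, so the centre is 62.5 mm above its base and below its lid; local z is its axis. It starts upright in one of the carton's compartments, which one varies. The three are filled differently, from about 0.14 to 0.70 kg, and the heaviest weighs at least 0.13 kg more than the next; nothing outside shows it.
- tin_c_mid (a point): centre (half-way up, on the axis) of one of three identical closed tins: upright round tinplate cylinder, 64 mm diameter, 125 mm high, lever lid, so the centre is 62.5 mm above its base and below its lid; local z is its axis. It starts upright in one of the carton's compartments, which one varies. The three are filled differently, from about 0.14 to 0.70 kg, and the heaviest weighs at least 0.13 kg more than the next; nothing outside shows it.
- carton: low open cardboard carton that does not move, 104 mm (its x) by 304 mm (its y, the row) and 45 mm high, walls, partitions and floor 4 mm thick; origin at the centre of its underside. Three square compartments 96 mm wide inside, centres at y = +100 mm (the robot's left), 0 and -100 mm in its frame, inner floor 4 mm above the table; it is turned up to 0.4 rad either way. A standing tin rises 84 mm out of it; neighbouring tins stand about 36 mm apart.
- clipboard: clipboard with paper and a pen, 320 x 230 mm, up to 18 mm high, on the robot's right; origin at the centre of its underside. Leave alone.
- big_can: large food can with a red label, 156 mm diameter, 178 mm high; origin at the centre of its underside. Leave alone.
- tape_roll: roll of brown packing tape lying flat, 110 mm diameter, 48 mm high; origin at the centre of its underside. Leave alone.
- box_cutter: grey box cutter lying flat, about 155 x 30 mm, 18 mm high, beyond the carton; origin near its middle, underside. Leave alone.
Mind the look-alikes: they are no part of the job. Leave any turquoise or yellow look-alike of the part that bears tin_b_mid alone.

How it is judged:
On the way, in this order (a step that is already met when the one before it is completed fails the run):
1. the tin in the left (+y) compartment is held in the fingers with its base at least 18 mm above the carton's floor, over that compartment (((y of tin_a_mid in the frame of carton between 0.052 and 0.15 m and x of tin_a_mid in the frame of carton between -0.06 and 0.06 m and height (world z) of tin_a_mid above 0.0845 m and contact force between tin_a and the fingers above 1 N) or (y of tin_b_mid in the frame of carton between 0.052 and 0.15 m and x of tin_b_mid in the frame of carton between -0.06 and 0.06 m and height (world z) of tin_b_mid above 0.0845 m and contact force between tin_b and the fingers above 1 N) or (y of tin_c_mid in the frame of carton between 0.052 and 0.15 m and x of tin_c_mid in the frame of carton between -0.06 and 0.06 m and height (world z) of tin_c_mid above 0.0845 m and contact force between tin_c and the fingers above 1 N))), for 0.2 s.
2. the tin in the middle compartment is held in the fingers with its base at least 18 mm above the carton's floor, over that compartment (((y of tin_a_mid in the frame of carton between -0.048 and 0.048 m and x of tin_a_mid in the frame of carton between -0.06 and 0.06 m and height (world z) of tin_a_mid above 0.0845 m and contact force between tin_a and the fingers above 1 N) or (y of tin_b_mid in the frame of carton between -0.048 and 0.048 m and x of tin_b_mid in the frame of carton between -0.06 and 0.06 m and height (world z) of tin_b_mid above 0.0845 m and contact force between tin_b and the fingers above 1 N) or (y of tin_c_mid in the frame of carton between -0.048 and 0.048 m and x of tin_c_mid in the frame of carton between -0.06 and 0.06 m and height (world z) of tin_c_mid above 0.0845 m and contact force between tin_c and the fingers above 1 N))), for 0.2 s.
3. the tin in the right (-y) compartment is held in the fingers with its base at least 18 mm above the carton's floor, over that compartment (((y of tin_a_mid in the frame of carton between -0.15 and -0.052 m and x of tin_a_mid in the frame of carton between -0.06 and 0.06 m and height (world z) of tin_a_mid above 0.0845 m and contact force between tin_a and the fingers above 1 N) or (y of tin_b_mid in the frame of carton between -0.15 and -0.052 m and x of tin_b_mid in the frame of carton between -0.06 and 0.06 m and height (world z) of tin_b_mid above 0.0845 m and contact force between tin_b and the fingers above 1 N) or (y of tin_c_mid in the frame of carton between -0.15 and -0.052 m and x of tin_c_mid in the frame of carton between -0.06 and 0.06 m and height (world z) of tin_c_mid above 0.0845 m and contact force between tin_c and the fingers above 1 N))), for 0.2 s.
At the end, for the whole second after the job is handed in: the heaviest tin is held by the fingers alone, its centre over 192 mm above the table (base as high as the other lids), upright within 0.2 rad and still; the other two stand upright and untouched on the floor of the compartments they started in (centres within 55 mm of the start) (((height (world z) of tin_a_mid above 0.192 m and angle between tin_a_mid's own z axis and vertical below 0.2 rad and linear speed of tin_a below 0.03 m/s and angular speed of tin_a below 0.3 rad/s and contact force between tin_a and the fingers above 2 N and contact force between tin_a and carton below 0.05 N and contact force between each of tin_b, tin_c and carton below 4.6 N and contact force between tin_a and tin_b below 0.05 N and distance of each of tin_b_mid, tin_c_mid from where it was at the start of the episode below 0.055 m and height (world z) of each of tin_b_mid, tin_c_mid below 0.0705 m and angle between each of tin_b_mid, tin_c_mid's own z axis and vertical below 0.08 rad and linear speed of each of tin_b, tin_c below 0.02 m/s and contact force between each of tin_b, tin_c and the fingers below 0.05 N and contact force between tin_a and tin_c below 0.05 N) or (height (world z) of tin_b_mid above 0.192 m and angle between tin_b_mid's own z axis and vertical below 0.2 rad and linear speed of tin_b below 0.03 m/s and angular speed of tin_b below 0.3 rad/s and contact force between tin_b and the fingers above 2 N and contact force between tin_b and carton below 0.05 N and contact force between each of tin_a, tin_c and carton below 4.6 N and contact force between tin_b and tin_a below 0.05 N and distance of each of tin_a_mid, tin_c_mid from where it was at the start of the episode below 0.055 m and height (world z) of each of tin_a_mid, tin_c_mid below 0.0705 m and angle between each of tin_a_mid, tin_c_mid's own z axis and vertical below 0.08 rad and linear speed of each of tin_a, tin_c below 0.02 m/s and contact force between each of tin_a, tin_c and the fingers below 0.05 N and contact force between tin_b and tin_c below 0.05 N) or (height (world z) of tin_c_mid above 0.192 m and angle between tin_c_mid's own z axis and vertical below 0.2 rad and linear speed of tin_c below 0.03 m/s and angular speed of tin_c below 0.3 rad/s and contact force between tin_c and the fingers above 2 N and contact force between tin_c and carton below 0.05 N and contact force between each of tin_a, tin_b and carton below 4.6 N and contact force between tin_c and tin_a below 0.05 N and distance of each of tin_a_mid, tin_b_mid from where it was at the start of the episode below 0.055 m and height (world z) of each of tin_a_mid, tin_b_mid below 0.0705 m and angle between each of tin_a_mid, tin_b_mid's own z axis and vertical below 0.08 rad and linear speed of each of tin_a, tin_b below 0.02 m/s and contact force between each of tin_a, tin_b and the fingers below 0.05 N and contact force between tin_c and tin_b below 0.05 N))); the arm keeps its last pose, push and grip.
It fails at once if a tin tips more than 0.4 rad (angle between any of tin_a_mid, tin_b_mid, tin_c_mid's own z axis and vertical above 0.4 rad).
It fails at once if a tin is let go with its base more than 25 mm above the carton's floor ((height (world z) of tin_a_mid above 0.0915 m and contact force between tin_a and the fingers below 0.01 N) or (height (world z) of tin_b_mid above 0.0915 m and contact force between tin_b and the fingers below 0.01 N) or (height (world z) of tin_c_mid above 0.0915 m and contact force between tin_c and the fingers below 0.01 N)).
It fails at once if the clipboard, large can, tape roll or box cutter is moved more than 20 mm (distance of any of clipboard, big_can, tape_roll, box_cutter from where it was at the start of the episode above 0.02 m).
It also fails if it takes over 64 s, if anything falls off the work surface, if the arm or the gripper's body presses on something with over 40 N, if the wrist force passes 120 N, or if a joint passes its speed limit or range.

## Working session

There is one attempt and no reset: what is moved stays moved. The work goes in short steps, Python scripts to look and compute and a shell command to move; the robot and the scene stay as the last step left them, time stands still between calls to the robot, and variables do not carry over. Pictures are saved under pics/ and viewed, at most 10 in all, crops included, and the job is handed in when it is done.

```bash
ls; mkdir -p pics; cat > h.py <<'E'
from station import *
import numpy as np, cv2
from scipy.spatial.transform import Rotation as R
def save(p,n): cv2.imwrite('pics/'+n,cv2.cvtColor(p['pixels'],cv2.COLOR_RGB2BGR))
def cloud(p):
    K=np.array(p['intrinsics']);k=p['k1']
    v,u=np.mgrid[:480,:640]
    x=(u-K[0,2])/K[0,0];y=(v-K[1,2])/K[1,1]
    rd=np.hypot(x,y);r=rd.copy()
    for _ in range(8): r=rd/(1+k*r*r)
    s=np.where(rd>0,r/np.maximum(rd,1e-9),1);z=p['range_z']
    P=np.stack([x*s*z,y*s*z,z],-1)
    return (P-np.array(p['tvec']))@R.from_rotvec(np.array(p['rvec']).ravel()).as_matrix()
E
python3 - <<'E'
from h import *
s=get_state();print(s)
p=capture('top');save(p,'top.png');C=cloud(p)
q=capture('scene');save(q,'scene.png');D=cloud(q)
for n,pp,c in(('top',p,C),('scene',q,D)):
  for k in('tin_b_mid','carton','big_can'):
    for d in cut_out(pp,k):
        m=d['region']&(pp['range_z']>0);w=c[m]
        zt=np.percentile(w[:,2],95);t=w[w[:,2]>zt-.006]
        print(n,k,round(d['conf'],2),np.round(d['box']),'zt',zt.round(3),'top mid',((t.min(0)+t.max(0))/2).round(3),t.mean(0).round(3),np.ptp(t,axis=0).round(3))
  for d in mark_of(pp,'carton'): print(d)
E
```

```text
pics
{'time': 0.0, 'joint_pos': array([-9.19886660e-01,  3.59360946e-01,  1.10362465e-02, -3.44468114e-04,
       -1.22407428e+00, -2.88105091e-01]), 'joint_velocities': array([-1.00989374e-03, -4.80663646e-04,  8.67106575e-04, -3.01502894e-05,
        4.42270388e-04, -2.78250521e-04]), 'joint_efforts': array([ 3.57929571e-05, -5.82723141e+01,  2.93050486e+01,  6.99697629e+00,
        6.91996000e-03, -1.69544633e-04]), 'tcp_pos': array([ 0.23935571, -0.6306096 ,  0.22563063]), 'eef_rot': array([ 5.66511563e-01, -3.08964753e+00, -2.47486732e-03]), 'ft_force': array([-0.49770644,  0.00953944,  0.43384446]), 'wrist_torque': array([-0.03096287, -0.00375324, -0.01851711]), 'finger_force': 0.0, 'opening': 1.0006836769671779}
top tin_b_mid 0.96 [275. 172. 296. 204.] zt 0.128 top mid [0.738 0.078 0.128] [0.738 0.077 0.125] [0.062 0.061 0.012]
top tin_b_mid 0.87 [195. 210. 224. 239.] zt 0.127 top mid [0.639 0.317 0.128] [0.638 0.319 0.125] [0.064 0.062 0.012]
top tin_b_mid 0.73 [202. 242. 233. 270.] zt 0.128 top mid [0.529 0.297 0.127] [0.529 0.296 0.125] [0.058 0.064 0.01 ]
top tin_b_mid 0.7
[... 778 characters left out ...]
 top mid [0.741 0.077 0.124] [0.742 0.078 0.123] [0.064 0.061 0.01 ]
scene tin_b_mid 0.78 [449. 250. 482. 297.] zt 0.125 top mid [0.64  0.319 0.124] [0.639 0.318 0.122] [0.066 0.063 0.01 ]
scene tin_b_mid 0.76 [393. 277. 425. 323.] zt 0.125 top mid [0.719 0.173 0.124] [0.719 0.172 0.122] [0.063 0.061 0.011]
scene tin_b_mid 0.72 [301. 221. 423. 284.] zt 0.045 top mid [0.548 0.069 0.083] [0.56  0.07  0.045] [0.178 0.312 0.087]
scene carton 0.62 [301. 223. 422. 282.] zt 0.046 top mid [0.548 0.071 0.085] [0.558 0.069 0.046] [0.178 0.316 0.09 ]
scene big_can 0.66 [487. 200. 568. 290.] zt 0.176 top mid [0.577 0.477 0.176] [0.578 0.478 0.173] [0.16  0.155 0.012]
{'at': [363.6, 257.4], 'conf': 0.77}
```

```bash
python3 - <<'E'
from h import *
p=capture('top');C=cloud(p)
z=C[...,2];ok=(p['range_z']>0)
reg=ok&(C[...,0]>.4)&(C[...,0]<.68)&(C[...,1]>-.15)&(C[...,1]<.26)
m=reg&(z>.120)&(z<.136)
n,l,st,_=cv2.connectedComponentsWithStats(m.astype(np.uint8))
for i in range(1,n):
    if st[i,4]<80: continue
    w=C[l==i]; c,r=cv2.minEnclosingCircle(w[:,:2].astype(np.float32));print(st[i],np.round(c,4),round(r,4),np.median(w[:,2]).round(4),'rgb',np.median(p['pixels'][l==i],axis=0))
m=reg&(z>.041)&(z<.049); 
n,l,st,_=cv2.connectedComponentsWithStats(m.astype(np.uint8),connectivity=8)
w=C[m][:,:2].astype(np.float32);print('carton rect',cv2.minAreaRect(w),len(w))
cv2.imwrite('pics/t2.png',cv2.resize(cv2.cvtColor(p['pixels'][150:350,100:420],cv2.COLOR_RGB2BGR),(800,500),interpolation=cv2.INTER_CUBIC))
E
```

```text
[246 225  21  21 336] [0.5797 0.169 ] 0.0323 0.1265 rgb [148.  144.5 138. ]
[280 237  22  22 343] [0.5383 0.0672] 0.0327 0.1264 rgb [152. 148. 141.]
[312 250  21  21 335] [ 0.4952 -0.0247] 0.032 0.1264 rgb [154. 150. 143.]
carton rect ((0.5405176281929016, 0.0725279226899147), (0.30517831444740295, 0.10522224009037018), 67.55432891845703) 329
```

View pics/t2.png

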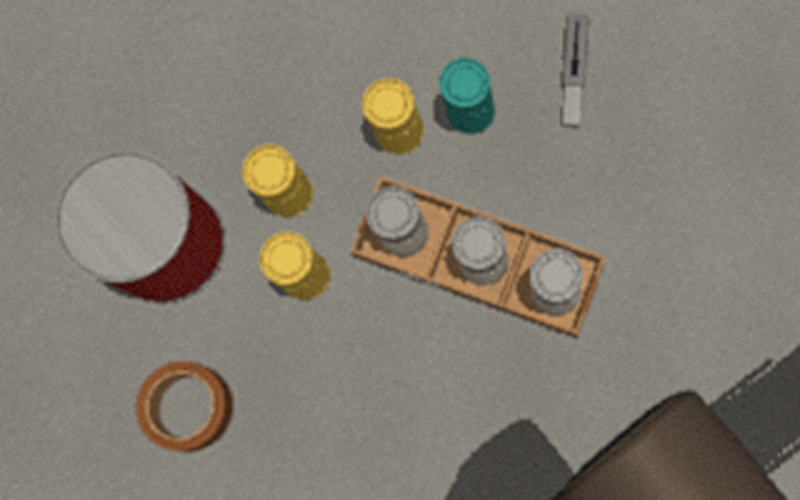

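View pics/scene.png

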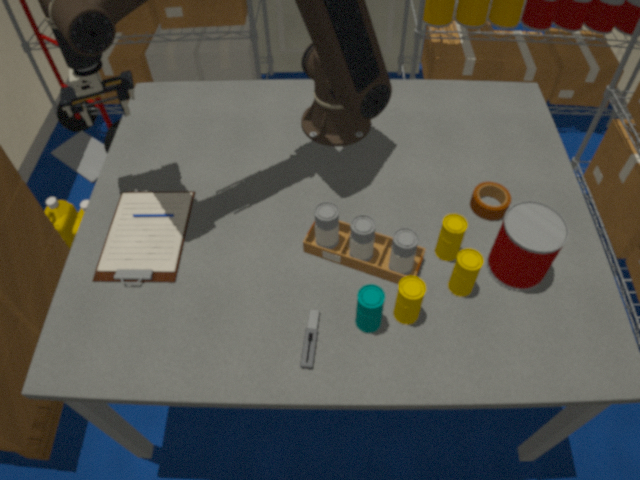

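The pictures show the three grey tins in the carton, with the left one at crop (393,215) and the right one at crop (555,278). The turquoise and yellow tins standing outside the carton are look-alikes. The row runs about 67.5° from world x. I'll turn the tool so the fingers close across the row.

```bash
python3 -c "
import station;print([n for n in dir(station) if n[0]!='_'], getattr(station,'tcp_to_grasp',None))"
python3 -m handwheel '[{"offset":[0,0,0],"yaw":-9.4,"hand":8.76},{"offset":[0,0,0],"yaw":-9.4,"hand":8.76},{"offset":[0,0,0],"yaw":-9.4,"hand":8.76},{"offset":[0,0,0],"yaw":-9.4,"hand":8.76},{"offset":[0,0,0],"yaw":-9.2,"hand":8.76}]'
```

```text
['PlanningError', 'capture', 'cut_out', 'find_in', 'finish_job', 'get_state', 'mark_of', 'tcp_to_grasp'] 0.0188
time: 1.18
tcp_pos: [0.2395, -0.6311, 0.2266]
eef_rot: [-1.754, 2.606, -0.0]
ft_force: [0.2, 0.4, 0.1]
opening: 1.0
finger_force: 0.0
```

```bash
python3 -m handwheel '[{"offset":[-5,0,0],"yaw":0,"hand":8.76},{"offset":[-5,0,0],"yaw":0,"hand":8.76},{"offset":[-5,0,0],"yaw":0,"hand":8.76},{"offset":[-5,0,0],"yaw":0,"hand":8.76},{"offset":[-5,0,0],"yaw":0,"hand":8.76},{"offset":[-5,0,0],"yaw":0,"hand":8.76},{"offset":[-5,0,0],"yaw":0,"hand":8.76},{"offset":[-5,0,0],"yaw":0,"hand":8.76},{"offset":[-5,0,0],"yaw":0,"hand":8.76},{"offset":[-5,0,0],"yaw":0,"hand":8.76}]'
cat >> h.py <<'E'
TINS=[(.5797,.169),(.5383,.0672),(.4952,-.0247)]
def rel(xy,z=None,ang=157.55):
    s=get_state();M=R.from_rotvec(s['eef_rot']).as_matrix();p=np.array(s['tcp_pos'])
    d=np.array([xy[0]-p[0],xy[1]-p[1],0 if z is None else z-p[2]])
    a=np.degrees(np.arctan2(M[1,1],M[0,1]));print('t',round(s['time'],2),'tcp',p.round(4),'off cm',(M.T@d*100).round(2),'yaw',round((a-ang+180)%360-180,2),'tilt',M[:,2].round(3),'F',s['ft_force'].round(2),'ff',np.round(s['finger_force'],1),'op',round(s['opening'],3))
E
python3 -c "
from h import *
rel(TINS[0])"
```

```text
time: 2.42
tcp_pos: [0.4307, -0.1673, 0.227]
eef_rot: [-1.747, 2.61, -0.001]
ft_force: [1.6, -0.7, 0.5]
opening: 0.999
finger_force: 0.0
t 2.42 tcp [ 0.4307 -0.1673  0.227 ] off cm [-3.677e+01 -9.600e-01  2.000e-02] yaw 0.05 tilt [ 0.001 -0.    -1.   ] F [ 1.62 -0.67  0.47] ff 0.0 op 0.999
```

```bash
python3 -m handwheel '[{"offset":[-5,-0.2,0],"yaw":0,"hand":8.76},{"offset":[-5,-0.2,0],"yaw":0,"hand":8.76},{"offset":[-5,-0.2,0],"yaw":0,"hand":8.76},{"offset":[-5,-0.2,0],"yaw":0,"hand":8.76},{"offset":[-5,-0.2,0],"yaw":0,"hand":8.76},{"offset":[-5,0,0],"yaw":0,"hand":8.76},{"offset":[-4,0,0],"yaw":0,"hand":8.76},{"offset":[-1.5,0,0],"yaw":0,"hand":8.76},{"offset":[0,0,0],"yaw":0,"hand":8.76},{"offset":[0,0,0],"yaw":0,"hand":8.76}]'
python3 - <<'E'
from h import *
rel(TINS[0],.073)
s=get_state();p=capture('wrist');save(p,'w1.png')
M=np.eye(4);M[:3,:3]=R.from_rotvec(s['eef_rot']).as_matrix();M[:3,3]=s['tcp_pos'];T=np.linalg.inv(M@np.array(p['mount']))
p['rvec']=R.from_matrix(T[:3,:3]).as_rotvec();p['tvec']=T[:3,3];C=cloud(p)
m=(p['range_z']>0)&(C[...,2]>.115)&(C[...,2]<.14)
n,l,st,_=cv2.connectedComponentsWithStats(m.astype(np.uint8))
for i in range(1,n):
    if st[i,4]<500: continue
    w=C[l==i]; c,r=cv2.minEnclosingCircle(w[:,:2].astype(np.float32));print(st[i],np.round(c,4),round(r,4),np.median(w[:,2]).round(4))
E
```

```text
time: 3.68
tcp_pos: [0.5744, 0.1547, 0.2267]
eef_rot: [1.747, -2.611, -0.0]
ft_force: [-0.1, -0.5, -0.9]
opening: 1.001
finger_force: 0.0
t 3.67 tcp [0.5744 0.1547 0.2267] off cm [-1.52  0.05 15.37] yaw 0.01 tilt [-0. -0. -1.] F [-0.08 -0.47 -0.88] ff 0.0 op 1.001
[  267    21   112   119 10264] [0.536  0.0662] 0.0322 0.126
[   0  179   96   96 7362] [0.7379 0.0783] 0.0323 0.1216
[ 276  213   98   96 7246] [0.5775 0.1688] 0.0321 0.126
[ 116  291   52   49 1344] [0.7104 0.1606] 0.0221 0.1214
[ 410  383   67   39 1881] [0.5368 0.3029] 0.0292 0.1219
```

View pics/w1.png

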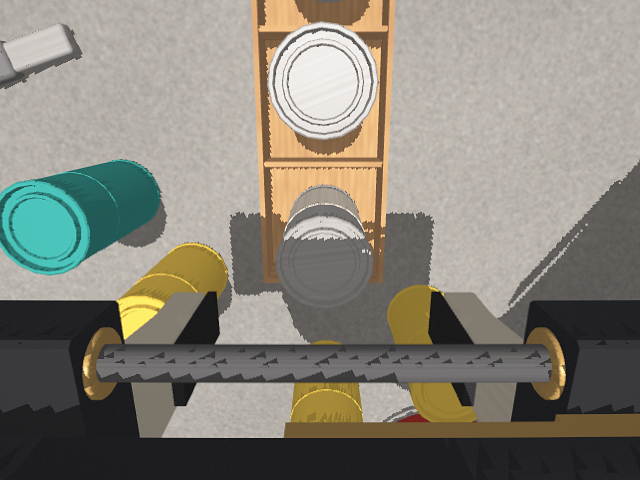

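```bash
python3 -m handwheel '[{"offset":[-1.5,0,0],"yaw":0,"hand":8.76},{"offset":[0,0,3],"yaw":0,"hand":8.76},{"offset":[0,0,4],"yaw":0,"hand":8.76},{"offset":[0,0,4],"yaw":0,"hand":8.76},{"offset":[0,0,2.2],"yaw":0,"hand":8.76},{"offset":[0,0,1],"yaw":0,"hand":8.76},{"offset":[0,0,0.8],"yaw":0,"hand":8.76},{"offset":[0,0,0],"yaw":0,"hand":8.76},{"offset":[0,0,0],"yaw":0,"hand":8.76}]'
python3 -c "
from h import *
rel((.5785,.169),.074)"
```

```text
time: 4.85
tcp_pos: [0.581, 0.1697, 0.0775]
eef_rot: [-1.747, 2.61, -0.0]
ft_force: [0.7, -0.1, 0.6]
opening: 0.999
finger_force: 0.0
t 4.85 tcp [0.581  0.1697 0.0775] off cm [0.16 0.21 0.35] yaw 0.04 tilt [ 0.001  0.001 -1.   ] F [ 0.68 -0.13  0.55] ff 0.0 op 0.999
```

```bash
python3 -m handwheel '[{"offset":[0.1,0.2,0.3],"yaw":0,"hand":8.76},{"offset":[0,0,0],"yaw":0,"hand":7},{"offset":[0,0,0],"yaw":0,"hand":6.4},{"offset":[0,0,0],"yaw":0,"hand":5.5},{"offset":[0,0,0],"yaw":0,"hand":5.5},{"offset":[0,0,0],"yaw":0,"hand":5.5},{"offset":[0,0,0],"yaw":0,"hand":5.5},{"offset":[0,0,0],"yaw":0,"hand":5.5}]' 30
python3 -c "
from h import *
rel((.5785,.169),.074)"
```

```text
time: 5.85
tcp_pos: [0.5789, 0.1694, 0.0739]
eef_rot: [-1.747, 2.61, -0.001]
ft_force: [3.9, -1.5, 3.1]
opening: 0.727
finger_force: 29.9
t 5.85 tcp [0.5789 0.1694 0.0739] off cm [ 0.05  0.02 -0.01] yaw 0.05 tilt [ 0.001  0.    -1.   ] F [ 3.9  -1.47  3.09] ff 29.9 op 0.727
```

Gripped. I'll lift 4 cm slowly and read the force.

```bash
python3 -m handwheel '[{"offset":[0,0,-0.5],"yaw":0,"hand":5.5},{"offset":[0,0,-1],"yaw":0,"hand":5.5},{"offset":[0,0,-1],"yaw":0,"hand":5.5},{"offset":[0,0,-1],"yaw":0,"hand":5.5},{"offset":[0,0,-0.5],"yaw":0,"hand":5.5},{"offset":[0,0,0],"yaw":0,"hand":5.5},{"offset":[0,0,0],"yaw":0,"hand":5.5},{"offset":[0,0,0],"yaw":0,"hand":5.5},{"offset":[0,0,0],"yaw":0,"hand":5.5},{"offset":[0,0,0],"yaw":0,"hand":5.5}]'
cat > weigh.py <<'E'
from h import *
rel((.5785,.169),.074)
F=[];t=[]
for i in range(5):
    s=get_state();F.append(s['ft_force']);t.append(s['joint_efforts'][1:4]);capture('wrist')
print(np.mean(F,0).round(2),np.std(F,0).round(2),np.mean(t,0).round(2))
E
python3 weigh.py
```

```text
time: 7.1
tcp_pos: [0.5782, 0.1692, 0.1134]
eef_rot: [1.747, -2.611, -0.0]
ft_force: [-0.2, 0.8, -6.2]
opening: 0.73
finger_force: 29.9
t 7.1 tcp [0.5782 0.1692 0.1134] off cm [ 0.01 -0.04  3.94] yaw 0.04 tilt [-0. -0. -1.] F [-0.22  0.76 -6.21] ff 29.9 op 0.73
[-0.19  0.26 -6.18] [0.28 0.55 0.24] [-55.46  27.19   6.88]
```

About 6.2 N. I'll set it down gently, release, and go up to clear the lids.

```bash
python3 -m handwheel '[{"offset":[0,0,0.8],"yaw":0,"hand":5.5},{"offset":[0,0,1],"yaw":0,"hand":5.5},{"offset":[0,0,1],"yaw":0,"hand":5.5},{"offset":[0,0,0.6],"yaw":0,"hand":5.5},{"offset":[0,0,0.3],"yaw":0,"hand":5.5},{"offset":[0,0,0.2],"yaw":0,"hand":5.5},{"offset":[0,0,0],"yaw":0,"hand":5.5},{"offset":[0,0,0],"yaw":0,"hand":5.5}]'
python3 -c "
from h import *
rel((.5785,.169),.074)"
```

```text
time: 8.35
tcp_pos: [0.5784, 0.1694, 0.0749]
eef_rot: [-1.747, 2.61, -0.0]
ft_force: [-0.2, 0.4, -5.5]
opening: 0.724
finger_force: 29.9
t 8.35 tcp [0.5784 0.1694 0.0749] off cm [ 0.03 -0.02  0.09] yaw 0.04 tilt [ 0.  0. -1.] F [-0.21  0.41 -5.46] ff 29.9 op 0.724
```

```bash
python3 -m handwheel '[{"offset":[0,0,0.1],"yaw":0,"hand":5.5},{"offset":[0,0,0.1],"yaw":0,"hand":5.5},{"offset":[0,0,0],"yaw":0,"hand":5.5},{"offset":[0,0,0],"yaw":0,"hand":5.5}]'
python3 -c "
from h import *
rel((.5785,.169),.074)"
```

```text
time: 8.85
tcp_pos: [0.5786, 0.1694, 0.0739]
eef_rot: [-1.747, 2.609, -0.001]
ft_force: [-4.2, 0.2, 5.7]
opening: 0.723
finger_force: 29.9
t 8.85 tcp [0.5786 0.1694 0.0739] off cm [ 0.04 -0.   -0.01] yaw 0.06 tilt [ 0.001  0.    -1.   ] F [-4.21  0.24  5.71] ff 29.9 op 0.723
```

```bash
python3 -m handwheel '[{"offset":[0,0,-0.1],"yaw":0,"hand":6.6},{"offset":[0,0,0],"yaw":0,"hand":7.5},{"offset":[0,0,0],"yaw":0,"hand":8.76},{"offset":[0,0,0],"yaw":0,"hand":8.76},{"offset":[0,0,-2],"yaw":0,"hand":8.76},{"offset":[0,0,-3],"yaw":0,"hand":8.76},{"offset":[0,0,-3],"yaw":0,"hand":8.76},{"offset":[0,0,0],"yaw":0,"hand":8.76}]'
python3 -m handwheel '[{"offset":[3,0,0],"yaw":0,"hand":8.76},{"offset":[4,0,0],"yaw":0,"hand":8.76},{"offset":[3,0,0],"yaw":0,"hand":8.76},{"offset":[1.1,0,0],"yaw":0,"hand":8.76},{"offset":[0,0,0],"yaw":0,"hand":8.76},{"offset":[0,0,0],"yaw":0,"hand":8.76}]'
python3 -c "
from h import *
rel((.537,.0667),.074)"; python3 weigh.py|tail -1
```

```text
time: 9.85
tcp_pos: [0.5798, 0.17, 0.1563]
eef_rot: [-1.745, 2.606, -0.001]
ft_force: [-0.0, 0.9, -0.5]
opening: 1.0
finger_force: 0.0
time: 10.6
tcp_pos: [0.5365, 0.0672, 0.1536]
eef_rot: [-1.747, 2.61, -0.0]
ft_force: [0.5, 0.4, 0.1]
opening: 1.002
finger_force: 0.0
t 10.6 tcp [0.5365 0.0672 0.1536] off cm [ 0.03 -0.06  7.96] yaw 0.05 tilt [ 0.  0. -1.] F [0.45 0.37 0.15] ff 0.0 op 1.002
[ 0.07  0.13 -0.11] [0.25 0.22 0.38] [-42.47  25.86   6.19]
```

```bash
python3 -m handwheel '[{"offset":[0,0,3],"yaw":0,"hand":8.76},{"offset":[0,0,3],"yaw":0,"hand":8.76},{"offset":[0,0,1.5],"yaw":0,"hand":8.76},{"offset":[0,0,0.4],"yaw":0,"hand":8.76},{"offset":[0,0,0],"yaw":0,"hand":7},{"offset":[0,0,0],"yaw":0,"hand":6.4},{"offset":[0,0,0],"yaw":0,"hand":5.5},{"offset":[0,0,0],"yaw":0,"hand":5.5},{"offset":[0,0,0],"yaw":0,"hand":5.5},{"offset":[0,0,0],"yaw":0,"hand":5.5}]' 30
python3 -m handwheel '[{"offset":[0,0,-0.5],"yaw":0,"hand":5.5},{"offset":[0,0,-1],"yaw":0,"hand":5.5},{"offset":[0,0,-1],"yaw":0,"hand":5.5},{"offset":[0,0,-1],"yaw":0,"hand":5.5},{"offset":[0,0,-0.5],"yaw":0,"hand":5.5},{"offset":[0,0,0],"yaw":0,"hand":5.5},{"offset":[0,0,0],"yaw":0,"hand":5.5},{"offset":[0,0,0],"yaw":0,"hand":5.5},{"offset":[0,0,0],"yaw":0,"hand":5.5},{"offset":[0,0,0],"yaw":0,"hand":5.5}]'
python3 weigh.py
```

```text
time: 12.1
tcp_pos: [0.5367, 0.0669, 0.0754]
eef_rot: [-1.747, 2.609, -0.001]
ft_force: [1.0, -0.3, 6.1]
opening: 0.728
finger_force: 29.8
time: 13.35
tcp_pos: [0.5359, 0.0666, 0.1144]
eef_rot: [1.747, -2.611, -0.0]
ft_force: [0.8, 0.9, -1.6]
opening: 0.728
finger_force: 29.9
t 13.35 tcp [0.5359 0.0666 0.1144] off cm [-11.09  -0.04   4.04] yaw 0.04 tilt [-0. -0. -1.] F [ 0.81  0.86 -1.57] ff 29.9 op 0.728
[ 0.18 -0.09 -2.22] [0.77 0.68 0.37] [-44.84  24.93   6.08]
```

Middle tin: about 2.2 N. Setting it down now.

```bash
python3 -m handwheel '[{"offset":[0,0,0.8],"yaw":0,"hand":5.5},{"offset":[0,0,1],"yaw":0,"hand":5.5},{"offset":[0,0,1],"yaw":0,"hand":5.5},{"offset":[0,0,0.6],"yaw":0,"hand":5.5},{"offset":[0,0,0.3],"yaw":0,"hand":5.5},{"offset":[0,0,0.2],"yaw":0,"hand":5.5},{"offset":[0,0,0.1],"yaw":0,"hand":5.5},{"offset":[0,0,0],"yaw":0,"hand":5.5},{"offset":[0,0,0],"yaw":0,"hand":5.5}]'
```

```text
time: 14.72
tcp_pos: [0.5363, 0.0667, 0.0753]
eef_rot: [-1.747, 2.61, -0.001]
ft_force: [-2.0, -0.9, 6.1]
opening: 0.727
finger_force: 29.9
```

```bash
python3 -m handwheel '[{"offset":[0,0,0],"yaw":0,"hand":6.6},{"offset":[0,0,0],"yaw":0,"hand":7.5},{"offset":[0,0,0],"yaw":0,"hand":8.76},{"offset":[0,0,0],"yaw":0,"hand":8.76},{"offset":[0,0,-2],"yaw":0,"hand":8.76},{"offset":[0,0,-3],"yaw":0,"hand":8.76},{"offset":[0,0,-3],"yaw":0,"hand":8.76},{"offset":[0,0,0],"yaw":0,"hand":8.76}]'
python3 -m handwheel '[{"offset":[3,0.3,0],"yaw":0,"hand":8.76},{"offset":[4,0.2,0],"yaw":0,"hand":8.76},{"offset":[2,0,0],"yaw":0,"hand":8.76},{"offset":[1.1,0,0],"yaw":0,"hand":8.76},{"offset":[0,0,0],"yaw":0,"hand":8.76},{"offset":[0,0,0],"yaw":0,"hand":8.76}]'
python3 -c "
from h import *
rel((.493,-.025),.074)"; python3 weigh.py|tail -1
```

```text
time: 15.72
tcp_pos: [0.5374, 0.0672, 0.157]
eef_rot: [-1.745, 2.607, -0.002]
ft_force: [0.4, -0.6, -1.6]
opening: 1.003
finger_force: 0.0
time: 16.48
tcp_pos: [0.4933, -0.0244, 0.1545]
eef_rot: [-1.748, 2.611, -0.0]
ft_force: [-0.4, 0.7, 0.3]
opening: 1.001
finger_force: 0.0
t 16.48 tcp [ 0.4933 -0.0244  0.1545] off cm [0.06 0.   8.05] yaw 0.05 tilt [ 0.  0. -1.] F [-0.38  0.72  0.26] ff 0.0 op 1.001
[-0.15  0.35  0.19] [0.51 0.3  0.18] [-35.82  25.58   6.12]
```

```bash
python3 -m handwheel '[{"offset":[0,0,3],"yaw":0,"hand":8.76},{"offset":[0,0,3],"yaw":0,"hand":8.76},{"offset":[0,0,1.5],"yaw":0,"hand":8.76},{"offset":[0,0,0.4],"yaw":0,"hand":8.76},{"offset":[0,0,0],"yaw":0,"hand":7},{"offset":[0,0,0],"yaw":0,"hand":6.4},{"offset":[0,0,0],"yaw":0,"hand":5.5},{"offset":[0,0,0],"yaw":0,"hand":5.5},{"offset":[0,0,0],"yaw":0,"hand":5.5},{"offset":[0,0,0],"yaw":0,"hand":5.5}]' 30
python3 -m handwheel '[{"offset":[0,0,-0.5],"yaw":0,"hand":5.5},{"offset":[0,0,-1],"yaw":0,"hand":5.5},{"offset":[0,0,-1],"yaw":0,"hand":5.5},{"offset":[0,0,-1],"yaw":0,"hand":5.5},{"offset":[0,0,-0.5],"yaw":0,"hand":5.5},{"offset":[0,0,0],"yaw":0,"hand":5.5},{"offset":[0,0,0],"yaw":0,"hand":5.5},{"offset":[0,0,0],"yaw":0,"hand":5.5},{"offset":[0,0,0],"yaw":0,"hand":5.5},{"offset":[0,0,0],"yaw":0,"hand":5.5}]'
python3 weigh.py
```

```text
time: 17.98
tcp_pos: [0.4939, -0.0247, 0.0764]
eef_rot: [-1.747, 2.609, -0.002]
ft_force: [2.3, -0.2, 6.0]
opening: 0.73
finger_force: 29.8
time: 19.23
tcp_pos: [0.4928, -0.0249, 0.1154]
eef_rot: [1.747, -2.611, -0.0]
ft_force: [0.7, -0.1, -4.3]
opening: 0.728
finger_force: 29.8
t 19.23 tcp [ 0.4928 -0.0249  0.1154] off cm [-21.19  -0.54   4.14] yaw 0.04 tilt [-0. -0. -1.] F [ 0.66 -0.12 -4.3 ] ff 29.8 op 0.728
[ 0.42  0.12 -3.9 ] [0.25 0.23 0.47] [-39.23  25.17   6.26]
```

Readings are left 6.2 N, middle 2.2 N and right 3.9 N, so the left tin is the heaviest. I'll set the right one down and go back.

```bash
python3 -m handwheel '[{"offset":[0,0,0.8],"yaw":0,"hand":5.5},{"offset":[0,0,1],"yaw":0,"hand":5.5},{"offset":[0,0,1],"yaw":0,"hand":5.5},{"offset":[0,0,0.6],"yaw":0,"hand":5.5},{"offset":[0,0,0.3],"yaw":0,"hand":5.5},{"offset":[0,0,0.2],"yaw":0,"hand":5.5},{"offset":[0,0,0.1],"yaw":0,"hand":5.5},{"offset":[0,0,0],"yaw":0,"hand":5.5},{"offset":[0,0,0],"yaw":0,"hand":5.5}]'
```

```text
time: 20.6
tcp_pos: [0.4932, -0.0248, 0.0763]
eef_rot: [-1.747, 2.61, -0.001]
ft_force: [-2.4, -0.2, 5.9]
opening: 0.725
finger_force: 29.8
```

```bash
python3 -m handwheel '[{"offset":[0,0,0],"yaw":0,"hand":6.6},{"offset":[0,0,0],"yaw":0,"hand":7.5},{"offset":[0,0,0],"yaw":0,"hand":8.76},{"offset":[0,0,0],"yaw":0,"hand":8.76},{"offset":[0,0,-2],"yaw":0,"hand":8.76},{"offset":[0,0,-3],"yaw":0,"hand":8.76},{"offset":[0,0,-3],"yaw":0,"hand":8.76},{"offset":[0,0,0],"yaw":0,"hand":8.76}]'
python3 -m handwheel '[{"offset":[-3,-0.3,0],"yaw":0,"hand":8.76},{"offset":[-4,-0.2,0],"yaw":0,"hand":8.76},{"offset":[-4,0,0],"yaw":0,"hand":8.76},{"offset":[-4,0,0],"yaw":0,"hand":8.76},{"offset":[-4,0,0],"yaw":0,"hand":8.76},{"offset":[-2.2,0,0],"yaw":0,"hand":8.76},{"offset":[0,0,0],"yaw":0,"hand":8.76},{"offset":[0,0,0],"yaw":0,"hand":8.76},{"offset":[0,0,0],"yaw":0,"hand":8.76}]'
python3 - <<'E'
from h import *
rel((.5786,.1694),.074)
p=capture('wrist');save(p,'w2.png')
E
```

```text
time: 21.6
tcp_pos: [0.4944, -0.0244, 0.1579]
eef_rot: [-1.745, 2.607, -0.002]
ft_force: [0.2, 0.1, -0.3]
opening: 0.999
finger_force: 0.0
time: 22.72
tcp_pos: [0.5779, 0.1683, 0.1556]
eef_rot: [1.746, -2.611, -0.0]
ft_force: [0.4, -0.6, 1.0]
opening: 0.999
finger_force: 0.0
t 22.73 tcp [0.5779 0.1683 0.1556] off cm [-0.13 -0.03  8.16] yaw -0.01 tilt [-0. -0. -1.] F [ 0.44 -0.62  1.  ] ff 0.0 op 0.999
```

View pics/w2.png

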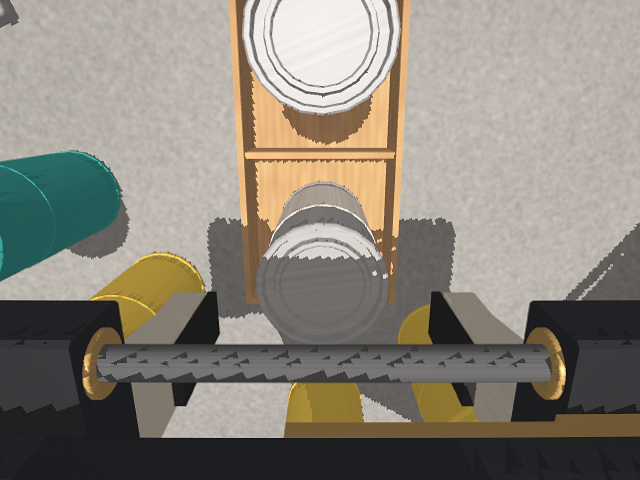

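The left tin is centred between the fingers at (323,280), and the middle tin at (322,30) is upright. I'll grip and lift 16 cm.

```bash
python3 -m handwheel '[{"offset":[-0.1,0,3],"yaw":0,"hand":8.76},{"offset":[0,0,3],"yaw":0,"hand":8.76},{"offset":[0,0,1.6],"yaw":0,"hand":8.76},{"offset":[0,0,0.5],"yaw":0,"hand":8.76},{"offset":[0,0,0],"yaw":0,"hand":7},{"offset":[0,0,0],"yaw":0,"hand":6.4},{"offset":[0,0,0],"yaw":0,"hand":5.5},{"offset":[0,0,0],"yaw":0,"hand":5.5},{"offset":[0,0,0],"yaw":0,"hand":5.5},{"offset":[0,0,0],"yaw":0,"hand":5.5}]' 35
python3 -m handwheel '[{"offset":[0,0,-0.5],"yaw":0,"hand":5.5},{"offset":[0,0,-1],"yaw":0,"hand":5.5},{"offset":[0,0,-2],"yaw":0,"hand":5.5},{"offset":[0,0,-2],"yaw":0,"hand":5.5},{"offset":[0,0,-2],"yaw":0,"hand":5.5},{"offset":[0,0,-2],"yaw":0,"hand":5.5},{"offset":[0,0,-2],"yaw":0,"hand":5.5},{"offset":[0,0,-2],"yaw":0,"hand":5.5},{"offset":[0,0,-1.5],"yaw":0,"hand":5.5},{"offset":[0,0,-1],"yaw":0,"hand":5.5}]'
python3 -m handwheel '[{"offset":[0,0,0],"yaw":0,"hand":5.5},{"offset":[0,0,0],"yaw":0,"hand":5.5},{"offset":[0,0,0],"yaw":0,"hand":5.5},{"offset":[0,0,0],"yaw":0,"hand":5.5},{"offset":[0,0,0],"yaw":0,"hand":5.5},{"offset":[0,0,0],"yaw":0,"hand":5.5}]'
python3 weigh.py
python3 - <<'E'
from h import *
q=capture('scene');cv2.imwrite('pics/s2.png',cv2.resize(cv2.cvtColor(q['pixels'][120:360,250:570],cv2.COLOR_RGB2BGR),(800,600)))
E
```

```text
time: 24.02
tcp_pos: [0.5792, 0.1704, 0.0754]
eef_rot: [-1.747, 2.609, -0.001]
ft_force: [0.6, -0.4, 5.1]
opening: 0.724
finger_force: 35.0
time: 25.28
tcp_pos: [0.5785, 0.1702, 0.2352]
eef_rot: [-1.747, 2.611, 0.0]
ft_force: [0.0, 0.5, -6.6]
opening: 0.727
finger_force: 35.0
time: 26.02
tcp_pos: [0.5786, 0.1702, 0.2345]
eef_rot: [1.747, -2.611, -0.0]
ft_force: [0.1, -0.3, -5.9]
opening: 0.727
finger_force: 35.0
t 26.02 tcp [0.5786 0.1702 0.2345] off cm [ 0.11 -0.03 16.05] yaw 0.03 tilt [-0. -0. -1.] F [ 0.09 -0.31 -5.94] ff 35.0 op 0.727
[ 0.15 -0.15 -5.89] [0.14 0.24 0.21] [-51.5   31.41   7.95]
```

View pics/s2.png

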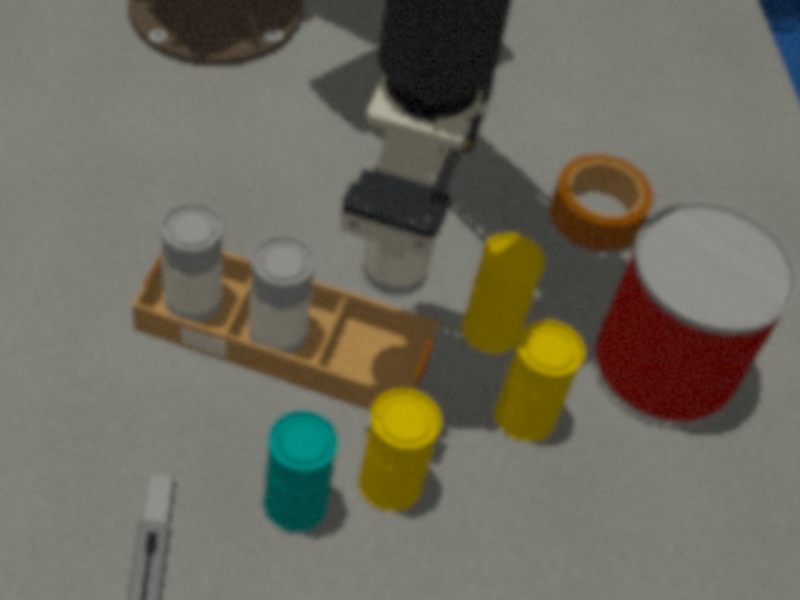

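The left tin is held high and upright at (398,255), and the other two stand in their compartments at (192,265) and (281,295). Nothing else has been disturbed.

```bash
python3 -c "
from station import *
print(finish_job())"
```

```text
the job is handed in; nothing more can be done
None
```

I hefted all three tins from left to right (about 6.2, 2.2 and 3.9 N) and handed the job in holding the heaviest, the left one, up and still with the other two upright in their compartments; no verdict was returned.

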